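# Rock a stuck forming stake out of its holder on a turntable

## Task

The steel forming stake is stuck between the two stiff jaws of the holder on the free-spinning turntable, and pulling it straight up will not free it. Grip it by its square block, rock it to one side and then to the other with its foot still in the socket so that both jaws are pushed back, then lift it out, and finish while still holding it upright straight above the holder, its foot just clear of the jaws (about 2 to 3 cm). Do not knock over or push away the other things on the bench, or knock the two small brass pieces off the turntable.

Things in the scene. Friction and masses are not known exactly. Their poses are not given: they have to be found in the camera images.
- socket (a point): Centre of the holder's socket floor, on the turntable's axis, 36 mm above the bench. The frame turns with the turntable: z up, y = line along which the jaws slide (the rocking direction; the holder's base plate is 150 mm long along y, 60 along x). The socket is a square well 18 by 18 mm, 10 mm deep: it keeps the foot from sliding sideways but lets it pivot about x.
- stake_grip (a point): Centre of the steel stake's grip block, 26 by 26 by 36 mm tall, to be gripped across either pair of faces; a 13 mm high dome on top of it. It is 74 mm above the foot; stake 105 mm tall, about 320 g (240 to 430). At the start the stake stands upright in the socket, its axes along the socket's. To rock: lean it about 0.16 rad (9 degrees) each way in the socket's y-z plane.
- jaw_left (a joint): Flat steel jaw on the socket's +y side: how far it is pushed back, in m, 0 to 0.0052; starts at 0 to 0.0008. It moves only when pushed, with about 9 N, and stays where left. Its tip reaches into the stake's notch; above 0.003 it is out. Leaning the stake 0.16 rad to +y pushes it to about 0.0045. Once both jaws are out, the stake, upright again, lifts freely.
- jaw_right (a joint): The same for the jaw on the socket's -y side, pushed back towards -y. Both jaws are 24 mm wide and 6 mm thick, undersides 35 mm and tops 41 mm above the socket floor. Each slides on a grey tower 44 mm wide (x), 25 to 65 mm from the axis (y), whose highest points (screw heads) are 45 mm above the socket floor.
- turntable_top (a point): Centre of the turntable's top face, 30 mm above the bench.
- ring_blank_c (a point): Centre of a small brass ring, 26 mm across and 8 mm high, lying on the turntable near its rim: leave it there.
- dome_punch_c (a point): Centre of a small brass punch, 18 mm across and 34 mm high, standing on the turntable near its rim: leave it there.
- gas_can_c (a point): Centre of a white can, 66 mm across, 190 mm tall, standing on the bench: leave alone.
- film_carton_c (a point): Centre of a long carton, 50 by 280 by 50 mm, on the bench: leave alone.
- hair_dryer_c (a point): Middle of a black hair dryer about 250 mm long and 92 mm high, lying on the bench: leave alone.
- lighter_c (a point): Centre of a small black lighter, 24 by 14 by 71 mm, standing on the bench: leave alone.
- stake_foot (a point): Lowest point of the stake's rounded foot, on its axis, 74 mm below the grip block's centre; on the socket floor at the start. The shank above it is 16 by 16 mm, 56 mm long; the foot is rounded with 8 mm radius about x, so the stake pivots about a line along x 8 mm above the foot. Notches 3 mm deep in the shank's +y and -y faces, 33 to 43 mm above the foot, take the jaws.
- stake: The stake itself; origin at the underside of its foot, axes as for the grip block.
- turntable: Turntable: 240 mm aluminium disc with a dark rubber top, 30 mm above the bench; it stays in place but spins freely about its vertical axis, carrying the holder and jaws. Origin on its axis at bench level, axes as for the socket.
Things that resemble listed ones, but are neither listed nor needed, are in the scene too. What is shaped like the turntable but purple is not meant.

How it is judged:
By the outcome, as a careful person would: the job done as asked, in the order asked, and still so for the second after the job is handed in, while the arm keeps its last pose, push and grip.
It also fails if it takes over 35 s, if anything falls off the work surface, if the arm or the gripper's body presses on something with over 40 N, if the wrist force passes 120 N, or if a joint passes its speed limit or range.

## Robot

A 6-joint arm with a two-finger parallel gripper is mounted at the origin on the work surface. World frame = base frame: x ahead of the robot, y to its left, z up, the work surface at z = 0. Lengths are in m, angles in rad, forces in N, time in s.
With the tool pointing down it reaches from about 0.375 to 0.9 m from the base axis. Payload 3.1 kg.
Tool frame: the origin (TCP) lies between the finger pads; the fingertips stand 22 mm ahead of it and the grasp point (between the pads) lies 3 mm ahead of it; z points along the fingers, y is the line along which they close (so a half turn about z gives the same grasp; the last joint's range is limited). The gripper opens to 87 mm and grips with 3 to 60 N. Pads are 19 mm wide; open, the fingers measure 117 mm over their backs; the gripper's body (75 mm by 190 mm) begins 51 mm behind the grasp point.
Start: joints at [0.931, 0.527, 1.433, -0, 1.181, -0.178], TCP at [0.278, 0.56, 0.245] pointing down, gripper open.
Joint ranges: [-3.08, 3.08], [-0.75, 2.2], [0.22, 2.44], [-1.43, 4.57], [0, 2.65], [-2.85, 2.85]. Speed limits (rad/s): [2.79, 2.79, 3.14, 3.14, 3.14, 3.14].

## Interface

Orientations are given as a unit quaternion [x, y, z, w].
In Python, from rig import get_obs, camera, get_calibration, hand_in, cut_out gives the robot as it stands.
- The arm moves only by the shell command python3 -m inch 'ROWS' [OPENING] [FORCE]. ROWS is JSON, one flat list of numbers, 6 for each row, row after row: the shift along the tool's x, y, z scaled (see below), then the turn, a rotation vector about the tool's x, y, z scaled (see below). A call has 1 to 20 rows; each row is the pose to reach, as a shift and turn from the pose commanded when the call began, along the tool's axes at that moment; what a row does not reach only later rows make up. The controller multiplies each number of a shift by 0.08 m and each number of a turn by 90 degrees. A row lasts 1/12 s, in which the tool goes at most 41.7 mm and 7.16 degrees, less where a joint would pass 70% of its speed; a pose out of reach is approached as far as the arm can. A call with a number of a shift or a turn outside -1 to 1 is refused whole. A call with a gripper value outside its range is refused whole. OPENING is the finger opening in mm, from 0 to 87, set as the call begins (- or left out, the last holds). The fingers move at their own pace and stop on an object; FORCE is the grip in N (left out, the last holds). Time passes only in rows, so rows that repeat a pose let the fingers close. It gives the time, the measured TCP pose, the force, the opening and the grip force at its end, in the units of the state.
- get_obs(): the state, without advancing time (a new reading comes with each control period).
- camera(name): name is "scene" or "side" or "wrist"; returns the picture (384x512x3 uint8, red, green, blue); there is no depth.
- get_calibration(name): a dict with "vertical_fov" (degrees; the focal length in pixels is half the picture's height over the tangent of half this angle, whatever the lens; pixels are square), "cx", "cy" (the principal point, pixels), "T" (4x4, takes a point from camera to world coordinates). Camera axes: x right, y down, z forward; pixel columns grow to the right and rows downward; lengths in m; the calibration is good to about 2 mm. A picture is of the moment at which its call begins: read the wrist's pose just before it. get_calibration takes no time and is no camera call; for the wrist camera it gives the pose at the moment of the call.
- hand_in(): hands the job in; it is judged then, once.
Trained networks look in the newest picture that a camera, given by its name, has taken for a name from the list of things; names that differ only in an ending like _2 or _b are one class to them, and where a whole thing is asked for, a point or a joint stands for the part that bears it (a point fixed in the world has none). Each returns a list of dicts, best first, with "conf" (0 to 1); they miss things now and then, are a little off and sometimes report something else, mostly with a low value. They report only what shows in the picture. A call takes as long as a camera call. They do not tell look-alikes from the thing itself.
- cut_out(camera, thing): "region" (384x512 bool, what is visible of it) and "bbox" ([left, top, right, bottom] in pixels, round what is visible of it).
The state is a dict: "time": time; "q": joint angles; "joint_velocities": joint speeds; "joint_torque": joint torques, N m; "position": TCP position; "tool_rot": TCP orientation; "ft_force": force on the tool from outside, world axes, zero at the start; "moment": the same for the moment, N m; "grip_width": finger opening in m; "grip_force": force on a finger pad.
Only numpy, scipy, OpenCV 4.12 (cv2) and the standard library are available. Lean on these libraries where they do the work, as an engineer would, in place of code of your own. Each camera call takes 0.05 s, during which the arm holds its last target. There are 200 camera calls.

## Working session

There is one attempt and no reset: what is moved stays moved. The work goes in short steps, Python scripts to look and compute and a shell command to move; the robot and the scene stay as the last step left them, time stands still between calls to the robot, and variables do not carry over. Pictures are saved under pics/ and viewed, at most 10 in all, crops included, and the job is handed in when it is done.

```bash
mkdir -p pics; ls; python3 - <<'E'
from rig import *
import cv2,numpy as np
o=get_obs();print({k:np.round(v,3) for k,v in o.items()})
ims=[]
for c in("scene","side"):
    im=camera(c);cv2.imwrite(f"pics/{c}0.png",im[:,:,::-1]);ims.append(im)
    K=get_calibration(c);print(c,K["vertical_fov"],K["cx"],K["cy"],np.round(K["T"],3).tolist())
    for t in("stake","stake_grip","turntable","jaw_left","ring_blank_c","dome_punch_c","gas_can_c","film_carton_c","hair_dryer_c","lighter_c"):
        print(t,[(round(d["conf"],2),np.round(d["bbox"]).tolist()) for d in cut_out(c,t)[:3]])
E
```

```text
pics
{'time': np.float64(0.0), 'q': array([ 0.931,  0.528,  1.434, -0.   ,  1.181, -0.178]), 'joint_velocities': array([-0.001, -0.   , -0.   , -0.   , -0.002,  0.   ]), 'joint_torque': array([ -0.   , -44.005, -17.659,   0.063,   0.058,  -0.   ]), 'position': array([0.277, 0.559, 0.244]), 'tool_rot': array([ 0.228,  0.974, -0.001, -0.   ]), 'ft_force': array([-0.654,  0.086, -0.255]), 'moment': array([-0.005, -0.027, -0.059]), 'grip_force': np.float64(0.0), 'grip_width': np.float64(0.087)}
scene 47.279870562546094 254.74899551462224 196.0466617893374 [[-0.74, 0.538, -0.405, 1.106], [0.673, 0.594, -0.441, 0.585], [0.003, -0.598, -0.801, 1.247], [0.0, 0.0, 0.0, 1.0]]
stake [(0.72, [252.0, 185.0, 259.0, 206.0])]
stake_grip [(0.57, [253.0, 188.0, 264.0, 202.0])]
turntable [(0.89, [345.0, 185.0, 415.0, 248.0]), (0.78, [224.0, 182.0, 288.0, 242.0]), (0.59, [222.0, 98.0, 280.0, 142.0])]
jaw_left [(0.44, [255.0, 110.0, 268.0, 112.0]), (0.4, [382.0, 204.0, 399.0, 213.0])]
ring_blank_c []
dome_punch_c []
gas_can_c [(0.88, [349.0, 242.0, 384.0, 286.0])]
film_carton_c [(0.67, [176.0, 243.0, 248
[... 281 characters left out ...]
018, -0.715, -0.699, 0.879], [0.0, 0.0, 0.0, 1.0]]
stake [(0.52, [256.0, 166.0, 269.0, 197.0])]
stake_grip [(0.6, [254.0, 167.0, 264.0, 196.0])]
turntable [(0.94, [218.0, 169.0, 306.0, 233.0]), (0.88, [65.0, 170.0, 154.0, 230.0]), (0.73, [220.0, 305.0, 346.0, 384.0])]
jaw_left [(0.69, [247.0, 335.0, 281.0, 353.0]), (0.67, [236.0, 182.0, 255.0, 190.0])]
ring_blank_c [(0.25, [216.0, 170.0, 304.0, 232.0])]
dome_punch_c []
gas_can_c [(0.86, [134.0, 95.0, 165.0, 162.0])]
film_carton_c [(0.92, [262.0, 117.0, 347.0, 170.0])]
hair_dryer_c [(0.72, [358.0, 269.0, 437.0, 373.0]), (0.35, [258.0, 167.0, 266.0, 193.0])]
lighter_c [(0.68, [382.0, 203.0, 393.0, 225.0]), (0.24, [264.0, 182.0, 285.0, 193.0])]
```

```bash
python3 - <<'E'
import cv2,numpy as np
a=cv2.imread("pics/scene0.png")[80:320,130:450];b=cv2.imread("pics/side0.png")[90:384,50:450]
a=cv2.resize(a,(400,300));b=cv2.resize(b,(400,294))
b=cv2.copyMakeBorder(b,0,6,0,0,0)
cv2.imwrite("pics/c0.png",cv2.resize(np.hstack([a,b]),(800,300)))
a=cv2.resize(cv2.imread("pics/scene0.png")[165:255,205:305],(400,360),interpolation=2);b=cv2.resize(cv2.imread("pics/side0.png")[155:245,210:310],(400,360),interpolation=2)
cv2.imwrite("pics/c1.png",np.hstack([a,b]))
E
```

```text
(no output)
```

View pics/c0.png

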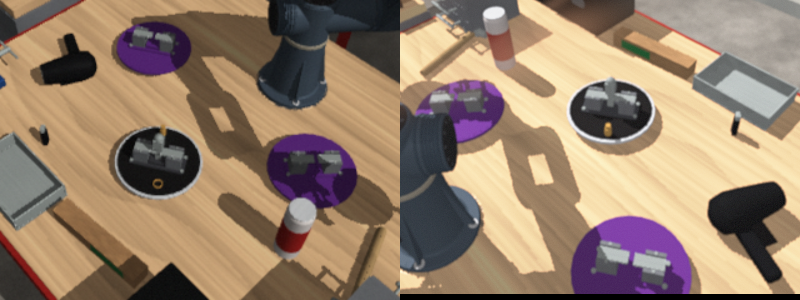

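View pics/c1.png

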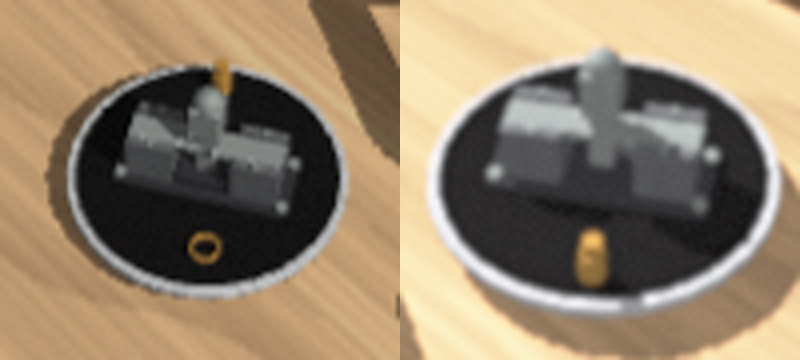

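The black turntable carries the stake. Its centre is near (256,210) in the scene view and (261,200) in the side view, with the ring in front and the punch behind. The base plate's screws give its direction.

```bash
cat > h.py <<'E'
from rig import *
import numpy as np,cv2
from scipy.spatial.transform import Rotation as R
def ray(c,uv,z,K=None):
    K=K or get_calibration(c);f=192/np.tan(np.radians(K["vertical_fov"])/2);T=np.array(K["T"])
    d=T[:3,:3]@np.array([(uv[0]-K["cx"])/f,(uv[1]-K["cy"])/f,1]);p=T[:3,3]
    return p+d*(z-p[2])/d[2]
def goto(dst,yaw=None):
    "rows' numbers for a tool-down target; yaw = tool y-axis direction"
    o=get_obs();r=R.from_quat(o["tool_rot"]);print("pos",o["position"].round(4))
    print("shift",(r.inv().apply(np.array(dst)-o["position"])/.08).round(3))
    if yaw is not None:
        for s in(0,np.pi):
            y=np.array([np.cos(yaw+s),np.sin(yaw+s),0]);z=np.array([0,0,-1.]);t=R.from_matrix(np.c_[np.cross(y,z),y,z])
            print("turn",((r.inv()*t).as_rotvec()/(np.pi/2)).round(3))
E
python3 - <<'E'
from h import *
for c,x0,y0,ell,scr,dome in(("scene",205,165,(207,180),[(122,172),(282,207),(295,163)],(209,97)),("side",210,155,(203,180),[(94,172),(298,205),(312,155)],(201,58))):
    q=lambda p:(x0+p[0]/4-.4,y0+p[1]/4-.4)
    print(c,"tt",ray(c,q(ell),.03).round(3),"dome",ray(c,q(dome),.135).round(3))
    s=[ray(c,q(p),.048) for p in scr];print(np.round(s,3).tolist()); d=s[1]-s[0];print("ydir",np.degrees(np.arctan2(d[1],d[0])),np.linalg.norm(d))
    im=camera(c)
    for t,z in(("gas_can_c",.095),("film_carton_c",.025),("hair_dryer_c",.04),("lighter_c",.035)):
        for d in cut_out(c,t)[:1]:
            b=d["bbox"];print(t,ray(c,((b[0]+b[2])/2,(b[1]+b[3])/2),z).round(3))
q=ray("scene",(205+205/4,165+248/4),.034);print("ring",q.round(3));print("punch",ray("side",(210+192/4,155+258/4),.047).round(3))
E
```

```text
scene tt [ 0.526 -0.039  0.03 ] dome [ 0.52  -0.044  0.135]
[[0.581, -0.083, 0.048], [0.507, 0.032, 0.048], [0.468, 0.007, 0.048]]
ydir 122.91827753184859 0.13742127932127104
gas_can_c [0.453 0.357 0.095]
film_carton_c [0.789 0.037 0.025]
hair_dryer_c [ 0.487 -0.509  0.04 ]
lighter_c [ 0.532 -0.027  0.035]
side tt [ 0.514 -0.05   0.03 ] dome [ 0.519 -0.045  0.135]
[[0.457, -0.005, 0.048], [0.529, -0.123, 0.048], [0.57, -0.099, 0.048]]
ydir -58.58461149575611 0.1382689932598631
gas_can_c [0.447 0.352 0.095]
film_carton_c [0.79  0.024 0.025]
hair_dryer_c [ 0.454 -0.507  0.04 ]
lighter_c [ 0.707 -0.33   0.035]
ring [0.575 0.015 0.034]
punch [ 0.448 -0.107  0.047]
```

```bash
python3 - <<'E'
from h import *
goto((.52,-.045,.265),np.radians(-57.8))
E
```

```text
pos [0.2779 0.5598 0.2445]
shift [-6.073 -5.426 -0.255]
turn [-0.     0.     1.349]
turn [-0.    -0.    -0.651]
```

```bash
python3 -m inch '[-0.5,-0.45,-0.1,0,0,0,-1,-0.9,-0.25,0,0,0,-1,-0.9,-0.25,0,0,0]' 50 10
python3 -m inch '[-0.5,-0.45,0,0,0,0,-1,-0.9,0,0,0,0,-1,-0.9,0,0,0,0]'
python3 -m inch '[-0.5,-0.45,0,0,0,0,-1,-0.9,0,0,0,0,-1,-0.9,0,0,0,0]'
```

```text
time: 1.85
position: [0.3178, 0.4573, 0.2647]
tool_rot: [0.228, 0.974, -0.001, 0.0]
ft_force: [0.0, 0.2, 0.9]
grip_width: 0.0739
grip_force: 0.0
time: 2.1
position: [0.3578, 0.3566, 0.2648]
tool_rot: [0.229, 0.973, -0.001, 0.0]
ft_force: [-0.4, 0.6, 0.7]
grip_width: 0.0553
grip_force: 0.0
time: 2.35
position: [0.3977, 0.2566, 0.2648]
tool_rot: [0.229, 0.973, -0.0, 0.001]
ft_force: [0.0, -0.1, 0.9]
grip_width: 0.0507
grip_force: 0.0
```

```bash
python3 -m inch '[-0.5,-0.45,0,0,0,0,-1,-0.9,0,0,0,0,-1,-0.9,0,0,0,0]'
python3 -m inch '[-0.5,-0.45,0,0,0,0,-1,-0.9,0,0,0,0,-1,-0.9,0,0,0,0]'
python3 -m inch '[-0.5,-0.45,0,0,0,0.1,-1,-0.9,0,0,0,0.15,-1,-0.9,0,0,0,0.2,-1,-0.9,0,0,0,0.3,-1,-0.9,0,0,0,0.4,-1,-0.9,0,0,0,0.5,-1,-0.9,0,0,0,0.6,-1,-0.9,0,0,0,0.7,-1,-0.9,0,0,0,0.7]'
python3 -m inch '[0,0,0,0,0,0.1,0,0,0,0,0,0.2,0,0,0,0,0,0.3,0,0,0,0,0,0.4,0,0,0,0,0,0.5,0,0,0,0,0,0.6,0,0,0,0,0,0.649,0,0,0,0,0,0.649,0,0,0,0,0,0.649,0,0,0,0,0,0.649]'
python3 - <<'E'
from h import *
goto((.52,-.045,.265),np.radians(-57.8))
im=camera("wrist");cv2.imwrite("pics/w1.png",im[:,:,::-1])
K=get_calibration("wrist");print(K["cx"],K["cy"],K["vertical_fov"],np.round(K["T"],3).tolist())
for t in("stake","stake_grip","turntable","jaw_left","jaw_right","dome_punch_c"):
    print(t,[(round(d["conf"],2),np.round(d["bbox"]).tolist()) for d in cut_out("wrist",t)[:2]])
E
```

```text
time: 2.6
position: [0.4379, 0.1565, 0.2649]
tool_rot: [0.229, 0.973, -0.0, 0.001]
ft_force: [0.6, 0.9, -0.2]
grip_width: 0.0501
grip_force: 0.0
time: 2.85
position: [0.4779, 0.056, 0.265]
tool_rot: [0.229, 0.973, -0.0, 0.001]
ft_force: [0.2, 0.3, -1.1]
grip_width: 0.0499
grip_force: 0.0
time: 3.6
position: [0.5157, -0.0407, 0.2646]
tool_rot: [0.693, 0.721, 0.0, 0.0]
ft_force: [0.2, -0.1, -0.7]
grip_width: 0.0498
grip_force: 0.0
time: 4.43
position: [0.5157, -0.0406, 0.2646]
tool_rot: [0.955, 0.295, 0.0, 0.0]
ft_force: [0.0, -0.1, -0.2]
grip_width: 0.0499
grip_force: 0.0
pos [ 0.5157 -0.0406  0.2646]
shift [ 0.013  0.076 -0.004]
turn [ 0.    -0.     0.024]
turn [ 0.     0.    -1.976]
251.21639068248516 190.18954968618095 65.85458336581421 [[0.564, -0.787, -0.251, 0.584], [-0.826, -0.537, -0.172, 0.007], [0.001, 0.304, -0.953, 0.404], [0.0, 0.0, 0.0, 1.0]]
stake [(0.81, [242.0, 163.0, 272.0, 202.0])]
stake_grip [(0.97, [243.0, 160.0, 271.0, 203.0])]
turntable [(0.92, [166.0, 63.0, 348.0, 250.0]), (0.77, [0.0, 147.0, 51.0, 271.0])]
jaw_left [(0.75, [202.0, 164.0, 252.0, 182.0])]
jaw_right [(0.73, [264.0, 163.0, 317.0, 187.0])]
dome_punch_c [(0.7, [256.0, 226.0, 269.0, 246.0])]
```

View pics/w1.png

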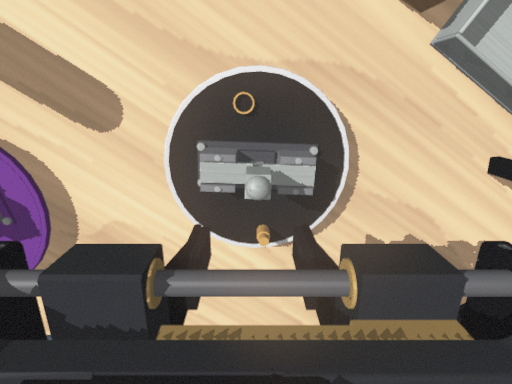

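The wrist view shows the dome at (257,187), the base plate screws at (201,146), (314,150), (201,182) and (316,188), and the punch at (263,235).

```bash
python3 - <<'E'
from h import *
w="wrist"
s=[ray(w,p,.048) for p in((201,146),(314,150),(201,182),(316,188))]
print("screw centre",np.mean(s,0).round(4),"dome",ray(w,(257,187),.13).round(4),"tt",ray(w,(256.5,156.5),.03).round(4))
for a,b in((0,1),(2,3)):
    d=s[b]-s[a];print(np.degrees(np.arctan2(d[1],d[0])),np.linalg.norm(d))
for a,b in((2,0),(3,1)):
    d=s[b]-s[a];print(np.degrees(np.arctan2(d[1],d[0])))
x=np.mean(s,0)[:2];dm=ray(w,(257,187),.13)[:2]
goto((*((x+dm)/2),.117),np.radians(-57.8))
E
```

```text
screw centre [ 0.5204 -0.0476  0.048 ] dome [ 0.5181 -0.0455  0.13  ] tt [ 0.5271 -0.0409  0.03  ]
-57.83536319596625 0.13622667390561816
-58.922220328597085 0.14428436275876724
31.25762660982426
40.86679360685008
pos [ 0.5157 -0.0406  0.2646]
shift [-0.006  0.087  1.845]
turn [ 0.    -0.     0.023]
turn [ 0.     0.    -1.977]
```

```bash
python3 -m inch '[0,0.087,0.4,0,0,0.027,0,0.087,0.8,0,0,0.027,0,0.087,0.8,0,0,0.027,0,0.087,0.8,0,0,0.027]'
python3 - <<'E'
from h import *
im=camera("wrist");cv2.imwrite("pics/w2.png",im[:,:,::-1])
im=camera("side");cv2.imwrite("pics/s2.png",cv2.resize(im[90:240,170:370,::-1],(800,600),interpolation=2))
o=get_obs();r=R.from_quat(o["tool_rot"]);print(r.as_matrix().round(3).tolist())
# pads' midpoint projected 
K=get_calibration("wrist");f=192/np.tan(np.radians(K["vertical_fov"])/2);T=np.linalg.inv(K["T"])
for z in(.128,.146):
    p=np.r_[o["position"],1];p[2]=z;c=T@p;print(z,c[0]/c[2]*f+K["cx"],c[1]/c[2]*f+K["cy"])
E
```

```text
time: 5.12
position: [0.5184, -0.046, 0.1994]
tool_rot: [0.962, 0.274, -0.002, -0.001]
ft_force: [0.3, 0.6, -0.3]
grip_width: 0.0501
grip_force: 0.0
[[0.85, 0.527, 0.002], [0.527, -0.85, -0.001], [0.001, 0.001, -1.0]]
0.128 251.27235495892194 209.37902590415752
0.146 251.3336378040821 218.60346892126606
```

View pics/w2.png

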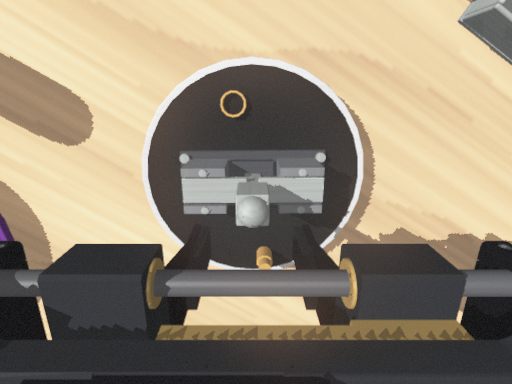

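The dome at (252,210) matches the TCP axis at (251,209), and the plate is level in the picture, so I can descend and grip.

```bash
python3 -m inch '[0,0,0.4,0,0,0,0,0,0.8,0,0,0,0,0,1,0,0,0,0,0,1,0,0,0]'
python3 -m inch '[0,0,0.03,0,0,0,0,0,0.03,0,0,0]'
python3 -m inch '[0,0,0,0,0,0,0,0,0,0,0,0,0,0,0,0,0,0,0,0,0,0,0,0,0,0,0,0,0,0,0,0,0,0,0,0,0,0,0,0,0,0,0,0,0,0,0,0]' 0 50
python3 -c "
from h import *
o=get_obs();print(o['moment'],o['position'],o['ft_force'],R.from_quat(o['tool_rot']).as_matrix().round(4).tolist())"
```

```text
time: 5.55
position: [0.5187, -0.046, 0.1193]
tool_rot: [0.962, 0.274, -0.001, -0.001]
ft_force: [0.3, -0.6, 0.8]
grip_width: 0.0499
grip_force: 0.0
time: 5.72
position: [0.5212, -0.0467, 0.1198]
tool_rot: [0.962, 0.274, 0.002, 0.001]
ft_force: [0.2, -0.6, -0.6]
grip_width: 0.0496
grip_force: 0.0
time: 6.38
position: [0.5199, -0.0463, 0.1186]
tool_rot: [0.962, 0.274, 0.0, 0.0]
ft_force: [-0.9, 1.8, 5.5]
grip_width: 0.0258
grip_force: 49.9
[0.05715741 0.29964863 0.03722414] [ 0.51986784 -0.04630876  0.1186154 ] [-0.87007843  1.81095448  5.51358999] [[0.85, 0.5267, 0.0007], [0.5267, -0.85, -0.0001], [0.0005, 0.0004, -1.0]]
```

```bash
python3 -m inch '[0,0.03,0,0.02,0,0,0,0.06,0.002,0.04,0,0,0,0.092,0.005,0.06,0,0,0,0.123,0.008,0.08,0,0,0,0.155,0.012,0.104,0,0,0,0.155,0.012,0.104,0,0,0,0.155,0.012,0.104,0,0,0,0.155,0.012,0.104,0,0]'
python3 - <<'E'
from h import *
o=get_obs();r=R.from_quat(o["tool_rot"]);m=r.as_matrix();print(m[:,2].round(4),o["position"].round(4),o["moment"].round(2))
print("lean",np.arcsin(np.dot(m[:,2],[-.5267,.85,0])))
im=camera("side");a=im[135:235,200:320,::-1]
b=camera("scene")[150:250,195:315,::-1]
cv2.imwrite("pics/r1.png",np.hstack([cv2.resize(x,(400,333),interpolation=2) for x in(a,b)]))
E
```

```text
time: 7.05
position: [0.5258, -0.0561, 0.1175]
tool_rot: [0.959, 0.272, -0.023, -0.08]
ft_force: [-0.2, 1.8, 5.4]
grip_width: 0.0258
grip_force: 49.9
[-0.0868  0.1405 -0.9863] [ 0.5258 -0.0561  0.1175] [ 0.42  0.34 -0.02]
lean 0.1658762136418072
```

View pics/r1.png

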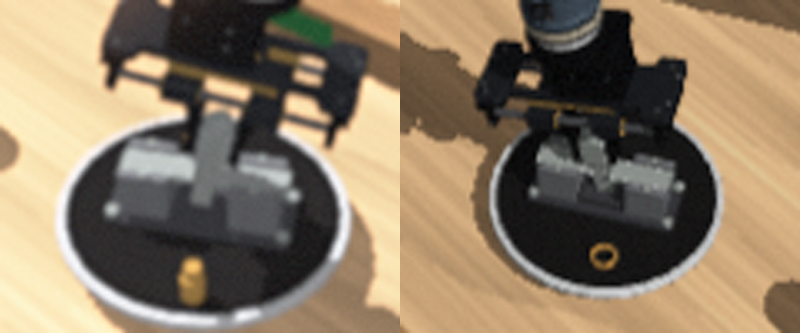

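Leaned 0.166 rad to one side with the foot still in the socket and the turntable undisturbed. Next is the other side.

```bash
python3 -m inch '[0,-0.038,0.001,-0.026,0,0,0,-0.076,0.003,-0.052,0,0,0,-0.114,0.007,-0.078,0,0,0,-0.152,0.012,-0.104,0,0,0,-0.19,0.019,-0.13,0,0,0,-0.228,0.028,-0.156,0,0,0,-0.268,0.038,-0.182,0,0,0,-0.308,0.049,-0.208,0,0,0,-0.308,0.049,-0.208,0,0,0,-0.308,0.049,-0.208,0,0,0,-0.308,0.049,-0.208,0,0]'
python3 - <<'E'
from h import *
o=get_obs();r=R.from_quat(o["tool_rot"]);m=r.as_matrix();print(m.round(3).tolist(),o["position"].round(4),o["moment"].round(2))
print("lean",np.arcsin(np.dot(m[:,2],[-.5267,.85,0])))
im=camera("side");a=im[135:235,200:320,::-1]
b=camera("scene")[150:250,195:315,::-1]
cv2.imwrite("pics/r2.png",np.hstack([cv2.resize(x,(400,333),interpolation=2) for x in(a,b)]))
E
```

```text
time: 8.07
position: [0.5136, -0.036, 0.1177]
tool_rot: [0.959, 0.273, 0.023, 0.079]
ft_force: [-1.3, -1.3, 4.7]
grip_width: 0.0257
grip_force: 49.9
[[0.85, 0.52, 0.087], [0.527, -0.839, -0.138], [0.001, 0.163, -0.987]] [ 0.5136 -0.036   0.1177] [-0.4   0.12 -0.06]
lean -0.16386311678833554
```

View pics/r2.png

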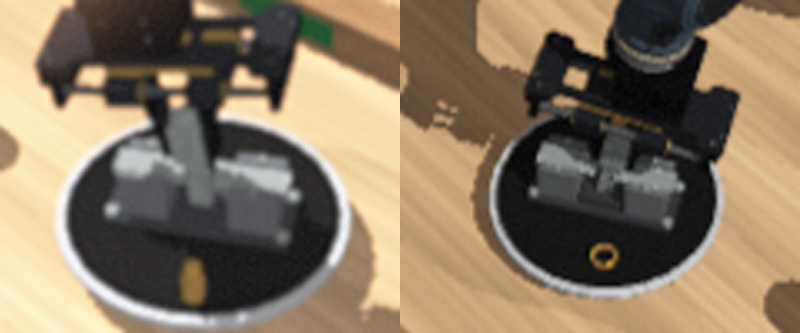

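Leaned 0.164 rad to the other side, foot seated. I'll bring it upright and try a small lift.

```bash
python3 -m inch '[0,0.038,0.001,0.026,0,0,0,0.076,0.003,0.052,0,0,0,0.115,0.007,0.078,0,0,0,0.154,0.012,0.104,0,0,0,0.154,0.012,0.104,0,0,0,0.154,0.012,0.104,0,0]'
python3 -m inch '[0,0,-0.03,0,0,0,0,0,-0.06,0,0,0,0,0,-0.06,0,0,0,0,0,-0.06,0,0,0]'
python3 -m inch '[0,0,-0.03,0,0,0,0,0,-0.06,0,0,0,0,0,-0.06,0,0,0,0,0,-0.06,0,0,0]'
python3 -c "
from h import *
o=get_obs();print(o['moment'],R.from_quat(o['tool_rot']).as_matrix()[:,2].round(4).tolist())"
```

```text
time: 8.67
position: [0.5205, -0.0469, 0.1186]
tool_rot: [0.962, 0.273, 0.001, 0.0]
ft_force: [1.0, -0.3, 5.0]
grip_width: 0.0254
grip_force: 49.9
time: 9.0
position: [0.5186, -0.0456, 0.1226]
tool_rot: [0.962, 0.274, -0.001, -0.001]
ft_force: [-0.5, 0.9, -3.7]
grip_width: 0.0255
grip_force: 49.9
time: 9.33
position: [0.5195, -0.0461, 0.1281]
tool_rot: [0.962, 0.274, 0.0, 0.0]
ft_force: [-0.3, -0.4, -3.8]
grip_width: 0.0256
grip_force: 49.9
[-0.09442406  0.122127   -0.00651993] [0.0002, -0.0001, -1.0]
```

Free: the wrist reads only the stake's weight. The foot should end 25 mm above the jaw tops, which is 66 mm of lift in all, so about 56 mm more.

```bash
python3 -m inch '[0,0,-0.06,0,0,0,0,0,-0.14,0,0,0,0,0,-0.22,0,0,0,0,0,-0.3,0,0,0,0,0,-0.38,0,0,0,0,0,-0.46,0,0,0,0,0,-0.54,0,0,0,0,0,-0.62,0,0,0,0,0,-0.68,0,0,0,0,0,-0.705,0,0,0,0,0,-0.705,0,0,0,0,0,-0.705,0,0,0,0,0,-0.705,0,0,0,0,0,-0.705,0,0,0]'
python3 - <<'E'
from h import *
o=get_obs();print(R.from_quat(o['tool_rot']).as_matrix()[:,2].round(4).tolist())
a=camera("side")[135:235,200:320,::-1]
b=camera("scene")[150:250,195:315,::-1]
cv2.imwrite("pics/r3.png",np.hstack([cv2.resize(x,(400,333),interpolation=2) for x in(a,b)]))
E
```

```text
time: 10.5
position: [0.5192, -0.046, 0.184]
tool_rot: [0.962, 0.274, -0.0, -0.0]
ft_force: [0.3, -0.3, -4.1]
grip_width: 0.0257
grip_force: 49.9
[-0.001, 0.0003, -1.0]
```

View pics/r3.png

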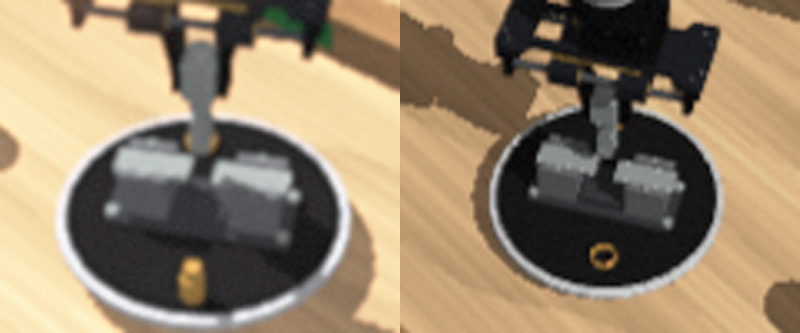

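The stake hangs upright above the gap between the two pushed-back jaws, and the ring and punch are still in place.

```bash
python3 -c "
from rig import *
print(hand_in())"
```

```text
the job is handed in; nothing more can be done
None
```

The stake was rocked about 0.165 rad each way, came free, and is held upright about 25 mm above the jaws; the ring and punch stayed put, and the job was handed in at about 10.6 s.

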